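Slide the straightedge over the board's edge and lay it on the propped flap

TASK

The thin aluminium straightedge lies flat on the raised oak board, too thin to pick up there: slide it towards the robot, keeping it flat, until its near end clearly hangs over the board's front edge by about 50 mm, then pinch that end by its two long sides and lift it off. Tilt it to the slope of the propped-up plywood flap, set it down lengthwise and centred on the flap's raised rail with its lower end at or just above the red stop, and only let go once it is resting there. Leave the flap at its angle and the other things where they are, and do not drop the straightedge.

Things in the scene. Friction and masses are not known exactly. Their poses are not given: they have to be found in the camera images.
- straightedge_mid (a point): aluminium straightedge, a loose flat strip 180 mm long (its x axis), 46 mm wide (y), 3 mm thick (z), 50 to 100 g, smooth: it slides more easily on the board than under pressing fingertips; black tick marks along one long side; this point is its centre. It starts lying lengthwise roughly towards the robot, its -x end nearest the robot
- board: fixed raised oak board, 260 mm (x) by 260 mm (y), its flat top 80 mm above the bench, its top slab 25 mm thick with open air in front of it; origin on the bench under its centre; its -x side is the front edge, facing the robot
- board_front (a point): middle of the board's front top edge; x axis points from the robot into the board, square to the edge; z up
- rest (a point): where the straightedge's centre lies when it is seated centred on the flap's rail, lower end touching the red stop (1.5 mm above the rail's top). x axis points up the slope along the rail, y left along the hinge, z square to the slope. Stop (28 mm wide, 12 mm long, 12 mm above the rail): 90 mm down the slope from here; the rail runs on 150 mm up the slope
- flap (a joint): slope angle of the birch plywood flap above level (rad), 0.40 to 0.54; stiff hinge (6 N m) that stays put, at the low edge near the robot. Flap 285 mm long, 200 wide, 12 thick, rising away from the robot; the dark rail down its middle is 28 mm wide, 240 long, 30 above the plywood, so fingers fit on either side
- corner_weight: grey cast iron corner weight, 50 x 50 x 42 mm with a small knob, standing on the back of the oak board; a bystander; origin at the centre of its underside
- corner_sample: L-shaped mahogany frame corner sample, arms 55 mm, 24 mm high, on the back of the oak board; a bystander
- screwdriver: red-handled screwdriver, 200 mm, lying on the bench; a bystander
- frame_hook: small brass frame hook, 45 x 20 x 16 mm, on the bench; a bystander; origin at the centre of its underside
- tape: yellow tape measure, 60 x 35 x 55 mm, on the bench; a bystander; origin at the centre of its underside
There are look-alikes about, which are no part of the job. There is more than one size of the part that bears straightedge_mid; the job needs the smaller.

How it is judged:
By the outcome, as a careful person would: the job done as asked, in the order asked, and still so for the second after the job is handed in, with the robot touching nothing.
It also fails if it takes over 64 s, if anything falls off the work surface, if the arm or the gripper's body presses on something with over 40 N, if the wrist force passes 120 N, or if a joint passes its speed limit or range.

ROBOT

A 7-joint arm with a two-finger parallel gripper is mounted at the origin on the work surface. World frame = base frame: x ahead of the robot, y to its left, z up, the work surface at z = 0. Lengths are in m, angles in rad, forces in N, time in s.
With the tool pointing down it reaches from about 0.4 to 0.925 m from the base axis. Payload 4.1 kg.
Tool frame: the origin (TCP) lies on the centre line of the jaws, within the pads' length; the fingertips stand 8 mm ahead of it and the grasp point (between the pads) lies 11 mm behind it; z points along the fingers, x is the direction in which the jaws open and shut, and the axes are right-handed (so a half turn about z gives the same grasp; the last joint's range is limited). The gripper opens to 85 mm and grips with 20 to 120 N. Pads are 22 mm wide; open, the fingers measure 114 mm over their backs; the gripper's body (76 mm by 85 mm) begins 54 mm behind the grasp point. The pads swing forward as they close: fully open they stand 13 mm farther back than shut.
Start: joints at [-0.099, 0.398, 0.045, 1.537, -0.019, 1.207, -0.051], TCP at [0.65, 0, 0.239] pointing down, gripper open.
Joint ranges: [-2.82, 2.82], [-0.49, 2.23], [-1.37, 1.46], [0, 2.46], [-1.36, 4.5], [0.23, 2], [-2.94, 2.94]. Speed limits (rad/s): [2.57, 2.57, 3.14, 3.14, 3.14, 3.14, 3.14].

INTERFACE

Orientations are given as a unit quaternion [x, y, z, w].
In Python, from station import sense, camera, camera_model, close_job gives the robot as it stands. The module is installed in compiled form; this text tells all that it offers.
- The arm moves only by the shell command python3 -m handwheel 'ROWS' [OPENING] [FORCE]. ROWS is JSON, a list of rows, each a list of 2 entries, a list of its own where there are three numbers: the shift along the tool's x, y, z in m, then the turn about the tool's z in degrees. In form: [[[x, y, z], roll], ...]. A call has 1 to 20 rows; each row is the pose to reach, as a shift and turn from the pose commanded when the call began, along the tool's axes at that moment; what a row does not reach only later rows make up. A row lasts 1/12 s, in which the tool goes at most 41.7 mm and 7.16 degrees, less where a joint would pass 70% of its speed; a pose out of reach is approached as far as the arm can. A call with a gripper value outside its range is refused whole. OPENING is the opening in per cent of the stroke, from 0 (shut) to 100 (fully open), set as the call begins (- or left out, the last holds). The fingers move at their own pace and stop on an object; FORCE is the grip in N (left out, the last holds). Time passes only in rows, so rows that repeat a pose let the fingers close. It gives the time, the measured TCP pose, the force and the opening at its end, in the units of the state.
- sense(): the state, without advancing time (a new reading comes with each control period).
- camera(name): name is "scene" or "side" or "wrist"; returns (picture, depth): 420x560x3 uint8, red, green, blue; 420x560 float32, m along the optical axis (not along the pixel's ray), 0 where there is no reading.
- camera_model(name): a dict with "fx", "fy", "cx", "cy" (pixels), "k1" (the pictures are not rectified: a ray, as slopes to the right and down, at radius r is drawn at 1 + k1 r^2 times it, then the intrinsics apply), "eye" and "attitude" of the camera in the world. Camera axes: x right, y down, z forward; pixel columns grow to the right and rows downward; lengths in m; the calibration is good to about 2 mm. A picture is of the moment at which its call begins: read the wrist's pose just before it. camera_model takes no time and is no camera call; for the wrist camera it gives the pose at the moment of the call.
- close_job(): hands the job in, once; it reports no verdict.
The state is a dict: "time_s": time; "joints": joint angles; "qvel": joint speeds; "tau": joint torques, N m; "ee_pos": TCP position; "tcp_rot": TCP orientation; "ft_force": force on the tool from outside, world axes, zero at the start; "ft_torque": the same for the moment, N m; "gripper_width": opening from 0.0 (shut) to 1.0 (fully open).
Only numpy, scipy, OpenCV 4.12 (cv2) and the standard library are available. Lean on these libraries where they do the work, as an engineer would, in place of code of your own. Each camera call takes 0.05 s, during which the arm holds its last target. There are 200 camera calls.

## Working session

There is one attempt and no reset: what is moved stays moved. The work goes in short steps, Python scripts to look and compute and a shell command to move; the robot and the scene stay as the last step left them, time stands still between calls to the robot, and variables do not carry over. Pictures are saved under pics/ and viewed, about 8 in all and at most 12, crops included, and the job is handed in when it is done.

```bash
mkdir -p pics; cat > h.py <<'E'
import numpy as np, cv2
from station import sense, camera, camera_model
from scipy.spatial.transform import Rotation as R
def att(m):
    a=np.array(m["attitude"],float)
    return a if a.shape==(3,3) else R.from_quat(a).as_matrix()
def pts(m,uv,d):
    uv=np.atleast_2d(np.array(uv,float)).reshape(-1,1,2)
    K=np.array([[m['fx'],0,m['cx']],[0,m['fy'],m['cy']],[0,0,1.]])
    n=cv2.undistortPoints(uv,K,np.array([m['k1'],0,0,0.]))[:,0]
    d=np.asarray(d,float).reshape(-1,1)
    return (np.c_[n,np.ones(len(n))]*d)@att(m).T+np.array(m['eye'])
def shot(name):
    m=camera_model(name); p,d=camera(name)
    np.savez(f'{name}.npz',p=p,d=d,m=np.array([m],dtype=object)); return p,d,m
def load(name):
    z=np.load(f'{name}.npz',allow_pickle=True); return z['p'],z['d'],z['m'][0]
def save(f,p): cv2.imwrite('pics/'+f,cv2.cvtColor(p,cv2.COLOR_RGB2BGR))
def cloud(d,m):
    v,u=np.mgrid[:d.shape[0],:d.shape[1]]
    return pts(m,np.c_[u.ravel(),v.ravel()],d.ravel()).reshape(*d.shape,3)
E
python3 - <<'E'
from h import *
for n in ('scene','side'):
    p,d,m=shot(n); print(m); save(n+'0.png',p)
print(sense())
E
```

```text
{'fx': 403.68800260625704, 'fy': 403.68800260625704, 'cx': 280.82412303507374, 'cy': 214.13929553097552, 'k1': -0.10884319245072345, 'eye': array([ 1.31921437, -0.012326  ,  0.91691342]), 'attitude': array([ 0.7016849 ,  0.59580219, -0.25466676, -0.29631554])}
{'fx': 455.0370545850436, 'fy': 455.0370545850436, 'cx': 287.43488973426304, 'cy': 209.12877592590812, 'k1': 0.00616403577396454, 'eye': array([-0.34208336, -0.77912493,  0.89974478]), 'attitude': array([ 0.81159064, -0.329673  ,  0.1763379 , -0.4489335 ])}
{'time_s': 0.1, 'joints': array([-0.0989632 ,  0.39912193,  0.04501936,  1.537732  , -0.01871224,
        1.2068634 , -0.05070408]), 'qvel': array([-4.31118332e-06, -2.58411865e-03,  7.60378632e-04, -2.02428697e-03,
       -1.05001156e-03,  6.22864253e-04,  1.56444652e-03]), 'tau': array([ 3.69826899e-03, -4.76260614e+01,  1.37053739e+00, -2.54949743e+01,
        1.21164820e-02,  5.01686634e-03, -1.94127927e-05]), 'ee_pos': array([6.49467205e-01, 1.73247431e-05, 2.38374235e-01]), 'tcp_rot': array([ 9.99999636e-01,  4.13966355e-05, -8.50159628e-04,  5.05694647e-05]), 'ft_force': array([ 0.57768756, -0.42565076, -0.10032259]), 'ft_torque': array([-0.06574921,  0.01829797, -0.00327323]), 'gripper_width': 1.0000693749437275}
```

View pics/scene0.png

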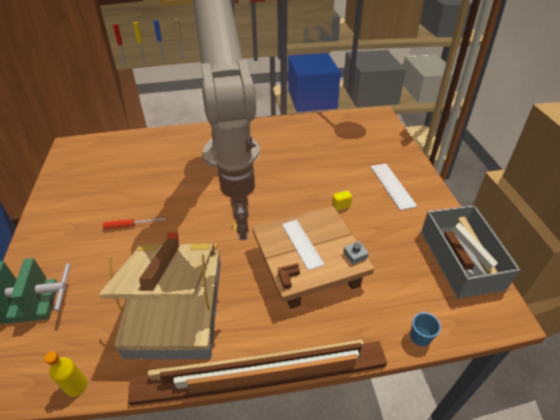

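View pics/side0.png

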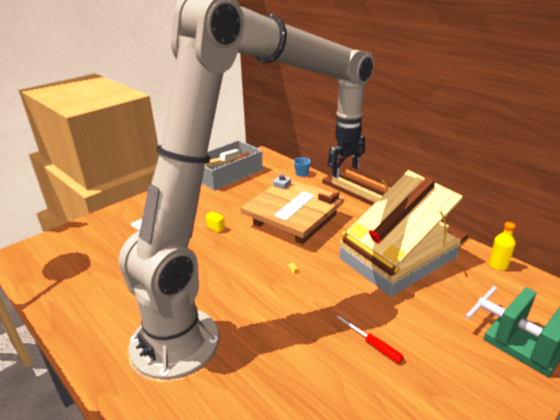

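The scene shows two white strips. One lies on the oak board at about (302,244), and the other lies on the bench at about (393,186) and looks longer. The first fits (on the board, smaller). The flap with its dark rail is at (160,260), and the red stop is at its robot end. I'll confirm by measuring both and viewing enlarged crops.

```bash
cat > m1.py <<'E'
from h import *
p,d,m=load('scene'); C=cloud(d,m); hsv=cv2.cvtColor(p,cv2.COLOR_RGB2HSV)
white=((hsv[...,1]<70)&(hsv[...,2]>140)).astype(np.uint8)
def rect(mask,n):
    P=C[mask]; z=np.median(P[:,2]); r=cv2.minAreaRect((P[:,:2]*1000).astype(np.float32))
    print(n,len(P),'z',z.round(4),r, (cv2.boxPoints(r)).round(0).tolist())
k,lab,st,ce=cv2.connectedComponentsWithStats(white)
for n,(u,v) in dict(board_strip=(302,244),bench_strip=(393,186)).items():
    l=lab[v,u]; rect((lab==l)&(d>0),n)
# board top
B=(abs(C[...,2]-.08)<.006)&(d>0); v,u=np.mgrid[:420,:560]
B&=(u>245)&(u<380)&(v>200)&(v<300)
k,lab,st,ce=cv2.connectedComponentsWithStats(B.astype(np.uint8)); i=1+st[1:,4].argmax()
rect(lab==i,'board')
def blk(u,v,du,dv,n,z0,z1):
    P=C[v-dv:v+dv,u-du:u+du].reshape(-1,3); P=P[(P[:,2]>z0)&(P[:,2]<z1)]
    print(n,P.mean(0).round(3),P.min(0).round(3),P.max(0).round(3))
# flap: points by picking side camera + scene
for nm in('scene','side'):
    p,d,m=load(nm); C=cloud(d,m); hsv=cv2.cvtColor(p,cv2.COLOR_RGB2HSV)
    red=((hsv[...,0]<8)|(hsv[...,0]>172))&(hsv[...,1]>200)&(hsv[...,2]>90)&(d>0)&(C[...,2]>.07)
    P=C[red]; print(nm,'red',len(P),P.mean(0).round(4),P.min(0).round(4),P.max(0).round(4)) if len(P) else print('nored')
p,d,m=load('scene'); q=load('side')[0]
a=cv2.resize(p[195:330,95:275],None,fx=2.2,fy=2.2,interpolation=cv2.INTER_CUBIC); b=cv2.resize(p[195:330,250:430],None,fx=2.2,fy=2.2,interpolation=cv2.INTER_CUBIC)
c=cv2.resize(q[160:295,330:510],None,fx=2.2,fy=2.2,interpolation=cv2.INTER_CUBIC); e=cv2.resize(q[160:295,180:360],None,fx=2.2,fy=2.2,interpolation=cv2.INTER_CUBIC)
save('crop1.png',np.vstack([np.hstack([a,b]),np.hstack([c,e])]))
E
python3 m1.py
```

```text
board_strip 876 z 0.081 ((585.2098388671875, 162.23927307128906), (188.43258666992188, 51.53092956542969), 13.255285263061523) [[488.0, 166.0], [499.0, 116.0], [683.0, 159.0], [671.0, 209.0]]
bench_strip 831 z 0.0027 ((299.2442321777344, 550.943359375), (251.73663330078125, 72.91936492919922), 5.859731674194336) [[170.0, 574.0], [178.0, 502.0], [428.0, 528.0], [421.0, 600.0]]
board 6114 z 0.0789 ((601.4573974609375, 182.2633819580078), (262.68743896484375, 262.7412109375), 10.768899917602539) [[448.0, 287.0], [497.0, 29.0], [755.0, 78.0], [706.0, 336.0]]
scene red 83 [-0.3453 -0.3946  0.2688] [-0.597  -0.4584  0.1458] [ 0.5695 -0.1742  0.3397]
side red 86 [ 0.5616 -0.1882  0.1413] [ 0.5517 -0.1981  0.1174] [ 0.578  -0.1698  0.1554]
```

View pics/crop1.png

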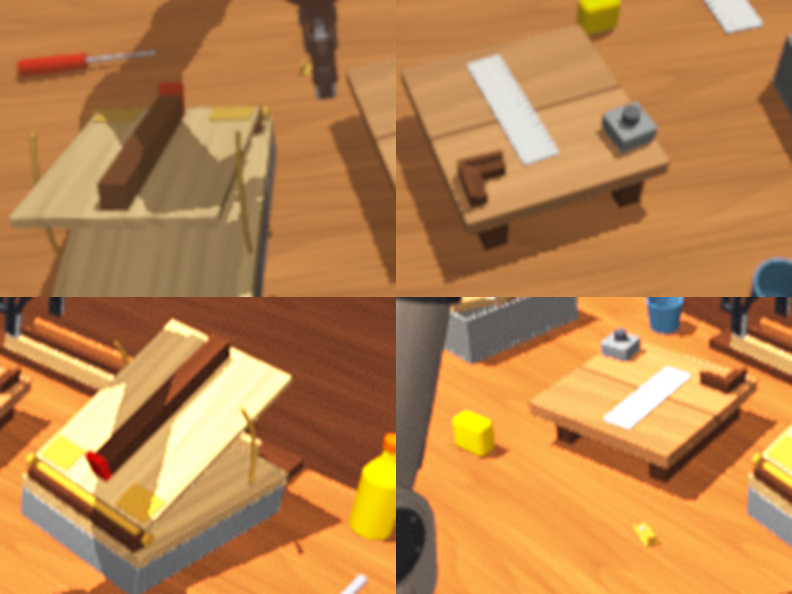

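The crop confirms it: the board strip measures about 180x46 mm, lies at (302,244) and carries tick marks. The bench strip is about 250x70 mm, so it is the look-alike. Next I'll measure the rail.

```bash
cat > m2.py <<'E'
from h import *
A=[]
for nm,box in(('scene',(130,225,200,300)),('side',(340,160,490,260))):
    p,d,m=load(nm); C=cloud(d,m); u0,v0,u1,v1=box
    S=np.zeros(d.shape,bool); S[v0:v1,u0:u1]=1; S&=d>0
    hsv=cv2.cvtColor(p,cv2.COLOR_RGB2HSV)
    ply=C[S&(hsv[...,2]>120)&(hsv[...,1]<150)]; ply=ply[ply[:,2]>.09]
    rng=np.random.default_rng(0); best=None
    for _ in range(600):
        t=ply[rng.choice(len(ply),3,False)]; n=np.cross(t[1]-t[0],t[2]-t[0]); n/=np.linalg.norm(n)+1e-12
        if n[2]<0:n=-n
        if not(.8<n[2]<.95):continue
        e=abs((ply-t[0])@n)<.003
        if best is None or e.sum()>best.sum(): best=e
    Q=ply[best]; c=Q.mean(0); n=np.linalg.svd(Q-c,full_matrices=False)[2][2]; n*=np.sign(n[2])
    print(nm,'ply',len(Q),'slope',np.arccos(n[2]).round(4),'dir up az',np.degrees(np.arctan2(-n[1],-n[0])).round(2))
    h=(C-c)@n; T=S&(abs(h-.03)<.004); K=cv2.connectedComponentsWithStats(T.astype(np.uint8)); i=1+K[2][1:,4].argmax(); T=K[1]==i
    P=C[T]; c2=P.mean(0); vv=np.linalg.svd(P-c2,full_matrices=False)[2]; n2=vv[2]*np.sign(vv[2][2]); x=vv[0]*np.sign(vv[0][0])
    y=np.cross(n2,x); 
    print(' rail',len(P),'c',c2.round(4),'x',x.round(4),'slope',np.arcsin(x[2]).round(4),'az',np.degrees(np.arctan2(x[1],x[0])).round(2),'n',n2.round(4),'h',((P-c)@n).mean().round(4))
    s=(P-c2)@x; w=(P-c2)@y; print(' s',s.min().round(4),s.max().round(4),'w',np.percentile(w,[1,99]).round(4), 'mid w',((np.percentile(w,1)+np.percentile(w,99))/2).round(4))
    red=((hsv[...,0]<8)|(hsv[...,0]>172))&(hsv[...,1]>170)&(hsv[...,2]>70)&S&(abs(h-.036)<.02)
    P=C[red]; s=(P-c2)@x; print(' red',len(P),'s',np.percentile(s,[2,50,98]).round(4),'h',np.percentile((P-c)@n,[2,98]).round(4))
E
python3 m2.py
```

```text
scene ply 2377 slope 0.4654 dir up az -7.26
 rail 562 c [ 0.6889 -0.1981  0.2057] x [ 0.8861 -0.1227  0.4469] slope 0.4633 az -7.88 n [-0.4391  0.0857  0.8943] h 0.03
 s -0.1488 0.109 w [-0.0151  0.0135] mid w -0.0008
 red 44 s [-0.1387 -0.1351 -0.1321] h [0.0293 0.0422]
side ply 3096 slope 0.4738 dir up az -7.96
 rail 659 c [ 0.6703 -0.198   0.1958] x [ 0.8814 -0.119   0.4572] slope 0.4748 az -7.69 n [-0.4517  0.0712  0.8893] h 0.03
 s -0.1286 0.1244 w [-0.0147  0.016 ] mid w 0.0007
 red 93 s [-0.1283 -0.1216 -0.0052] h [0.0176 0.0453]
```

Side and scene cameras agree on the rail: slope ≈0.469 rad, azimuth ≈ -7.8°, rest ≈ (0.65,-0.194,0.187). Now I'll move over the strip, with jaws across it and shut.

```bash
python3 -m handwheel '[[[-0.03,-0.04,0],25],[[-0.0645,-0.08,0],50],[[-0.0645,-0.12,0],77],[[-0.0645,-0.162,0],77],[[-0.0645,-0.162,0],77],[[-0.0645,-0.162,0],77],[[-0.0645,-0.162,0],77],[[-0.0645,-0.162,0],77],[[-0.0645,-0.162,0],77],[[-0.0645,-0.162,0],77],[[-0.0645,-0.162,0],77],[[-0.0645,-0.162,0],77]]' 0 20
python3 - <<'E'
from h import *
p,d,m=shot('wrist'); save('w1.png',p); s=sense(); print(R.from_quat(s['tcp_rot']).as_matrix().round(3).tolist(), s['joints'].round(2))
C=cloud(d,m); hsv=cv2.cvtColor(p,cv2.COLOR_RGB2HSV)
W=((hsv[...,1]<60)&(hsv[...,2]>120)&(d>0)&(abs(C[...,2]-.083)<.008)).astype(np.uint8)
K=cv2.connectedComponentsWithStats(W); i=1+K[2][1:,4].argmax(); P=C[K[1]==i]
r=cv2.minAreaRect((P[:,:2]*1000).astype(np.float32)); print(len(P),P[:,2].mean(),r,cv2.boxPoints(r).round(1).tolist())
E
```

```text
time_s: 1.1
ee_pos: [0.5851, 0.162, 0.2388]
tcp_rot: [0.782, -0.623, -0.0, 0.001]
ft_force: [-0.4, -0.2, -0.4]
gripper_width: -0.003
[[0.227, -0.974, -0.001], [-0.974, -0.227, -0.001], [0.0, 0.001, -1.0]] [-0.49  0.33  0.2   1.65 -0.07  1.17 -1.62]
6848 0.08328790317639347 ((597.0945434570312, 163.86058044433594), (162.28717041015625, 46.84479904174805), 12.986589431762695) [[512.7999877929688, 168.39999389648438], [523.2999877929688, 122.80000305175781], [681.4000244140625, 159.3000030517578], [670.9000244140625, 204.89999389648438]]
```

View pics/w1.png

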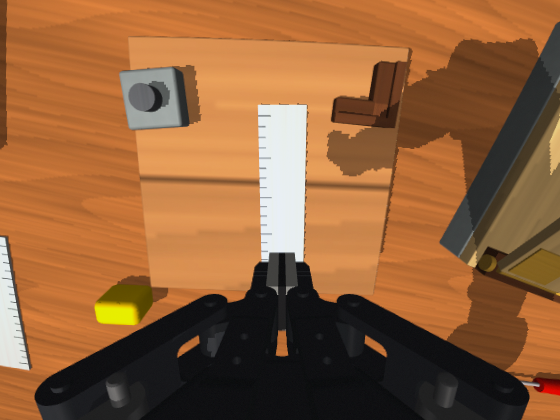

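The wrist view shows the ticked strip from (280,104) at its far end running under the closed fingers at (280,265), with its centre at about (0.589,0.162) and yaw 13.0°. Tool +y now points along the strip toward the robot. Next I'll lower to just above it and feel for contact.

```bash
python3 -m handwheel '[[[0,0,0.04],0],[[0,0,0.08],0],[[0,0,0.115],0],[[0,0,0.135],0],[[0,0,0.142],0],[[0,0,0.144],0],[[0,0,0.146],0],[[0,0,0.147],0],[[0,0,0.147],0]]'; python3 -m handwheel '[[[0,0,0.0005],0],[[0,0,0.001],0],[[0,0,0.001],0]]'
```

```text
time_s: 1.9
ee_pos: [0.5868, 0.1624, 0.094]
tcp_rot: [0.783, -0.622, 0.001, -0.001]
ft_force: [0.1, 0.6, -0.1]
gripper_width: -0.003
time_s: 2.15
ee_pos: [0.5859, 0.1621, 0.0919]
tcp_rot: [0.783, -0.622, 0.0, -0.0]
ft_force: [0.1, 0.4, 1.1]
gripper_width: 0.0
```

```bash
python3 -m handwheel '[[[0,0,0.001],0],[[0,0,0.002],0],[[0,0,0.002],0],[[0,0,0.002],0]]'
```

```text
time_s: 2.48
ee_pos: [0.586, 0.1622, 0.0911]
tcp_rot: [0.783, -0.623, 0.0, -0.001]
ft_force: [-3.5, -0.9, 9.4]
gripper_width: 0.001
```

```bash
python3 -m handwheel '[[[0,0.003,0.0005],0],[[0,0.007,0.0005],0],[[0,0.012,0.0005],0],[[0,0.017,0.0005],0],[[0,0.022,0.0005],0],[[0,0.027,0.0005],0],[[0,0.032,0.0005],0],[[0,0.037,0.0005],0],[[0,0.040,0.0005],0],[[0,0.040,0.0005],0]]'
python3 - <<'E'
from h import *
p,d,m=shot('wrist'); save('w2.png',p)
C=cloud(d,m); hsv=cv2.cvtColor(p,cv2.COLOR_RGB2HSV)
W=((hsv[...,1]<60)&(hsv[...,2]>120)&(d>0)&(abs(C[...,2]-.083)<.008)).astype(np.uint8)
K=cv2.connectedComponentsWithStats(W); i=1+K[2][1:,4].argmax(); P=C[K[1]==i]
r=cv2.minAreaRect((P[:,:2]*1000).astype(np.float32)); print(len(P),P[:,2].mean(),r,cv2.boxPoints(r).round(1).tolist())
p,d,m=shot('side')
C=cloud(d,m); hsv=cv2.cvtColor(p,cv2.COLOR_RGB2HSV)
W=((hsv[...,1]<70)&(hsv[...,2]>140)&(d>0)&(abs(C[...,2]-.083)<.01)).astype(np.uint8); W[:,:180]=0
P=C[W>0];r=cv2.minAreaRect((P[:,:2]*1000).astype(np.float32)); print(len(P),P[:,2].mean(),r,cv2.boxPoints(r).round(1).tolist())
E
```

```text
time_s: 3.32
ee_pos: [0.5488, 0.1537, 0.0911]
tcp_rot: [0.783, -0.622, 0.002, -0.003]
ft_force: [1.6, -0.9, 7.7]
gripper_width: 0.001
16737 0.08331401972332 ((585.3013305664062, 161.06179809570312), (112.97089385986328, 46.75453567504883), 13.152740478515625) [[525.0, 171.0], [535.5999755859375, 125.4000015258789], [645.5999755859375, 151.1999969482422], [635.0, 196.6999969482422]]
628 0.08146083457789488 ((663.9945678710938, 675.2432861328125), (2535.13525390625, 719.727294921875), 71.99620819091797) [[-70.0, -419.0], [614.5, -641.5], [1398.0, 1769.5], [713.5, 1992.0]]
```

```bash
python3 -m handwheel '[[[0,0.003,0],0],[[0,0.007,0],0],[[0,0.012,0],0],[[0,0.017,0],0],[[0,0.022,0],0],[[0,0.027,0],0],[[0,0.032,0],0],[[0,0.036,0],0],[[0,0.039,0],0],[[0,0.039,0],0],[[0,0.039,0],0]]'
python3 -m handwheel '[[[0,0,-0.004],0],[[0,0.0,-0.02],0],[[0,0.0,-0.05],0],[[0,0.0,-0.09],0],[[0,0.0,-0.12],0],[[0,-0.0,-0.12],0],[[0,0,-0.12],0]]' 100
python3 - <<'E'
from h import *
p,d,m=shot('scene'); save('s2.png',cv2.resize(p[180:310,215:395],None,fx=4,fy=4,interpolation=cv2.INTER_CUBIC))
p,d,m=shot('wrist'); save('w3.png',p)
C=cloud(d,m); hsv=cv2.cvtColor(p,cv2.COLOR_RGB2HSV)
W=((hsv[...,1]<60)&(hsv[...,2]>120)&(d>0)&(abs(C[...,2]-.083)<.008)).astype(np.uint8)
K=cv2.connectedComponentsWithStats(W); i=1+K[2][1:,4].argmax(); P=C[K[1]==i]
r=cv2.minAreaRect((P[:,:2]*1000).astype(np.float32)); print(len(P),P[:,2].mean(),r,cv2.boxPoints(r).round(1).tolist())
B=(abs(C[...,2]-.08)<.008)&(d>0)
K=cv2.connectedComponentsWithStats(B.astype(np.uint8)); i=1+K[2][1:,4].argmax(); P=C[K[1]==i]
r=cv2.minAreaRect((P[:,:2]*1000).astype(np.float32)); print('board',len(P),P[:,2].mean(),r,cv2.boxPoints(r).round(1).tolist())
E
```

```text
time_s: 4.33
ee_pos: [0.5111, 0.1451, 0.0911]
tcp_rot: [0.783, -0.622, 0.002, -0.003]
ft_force: [0.5, 0.6, 8.8]
gripper_width: -0.002
time_s: 4.92
ee_pos: [0.5096, 0.1446, 0.2108]
tcp_rot: [0.783, -0.622, 0.001, -0.002]
ft_force: [-1.1, -0.2, -0.2]
gripper_width: 0.976
9348 0.08332050688741825 ((514.3367919921875, 144.6627197265625), (179.0515594482422, 46.449275970458984), 12.973448753356934) [[421.8999938964844, 147.1999969482422], [432.29998779296875, 101.9000015258789], [606.7999877929688, 142.10000610351562], [596.4000244140625, 187.39999389648438]]
board 68476 0.08078082792367128 ((550.79150390625, 173.5326690673828), (261.92901611328125, 260.39508056640625), 10.620746612548828) [[398.1000061035156, 277.3999938964844], [446.1000061035156, 21.399999618530273], [703.5, 69.69999694824219], [655.5, 325.6000061035156]]
```

View pics/w3.png

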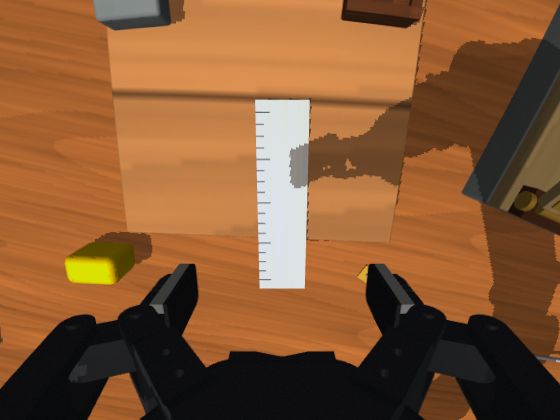

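The strip is centred at (0.514,0.145), and its near end at pixel (282,288) is well past the board edge at row 237, an overhang of about 49 mm. Next I'll move over the overhang, 20 mm in from the end, go down and pinch.

```bash
python3 -m handwheel '[[[0.001,0.03,0],0],[[0.001,0.065,0.0],0],[[0.001,0.065,0.03],0],[[0.001,0.065,0.065],0],[[0.001,0.065,0.1],0],[[0.001,0.065,0.12],0],[[0.001,0.065,0.132],0],[[0.001,0.065,0.139],0],[[0.001,0.065,0.139],0],[[0.001,0.065,0.139],0]]' 100; python3 -c "
from h import *
p,d,m=shot('wrist'); save('w4.png',p)"
```

```text
time_s: 5.85
ee_pos: [0.445, 0.1284, 0.0693]
tcp_rot: [0.783, -0.623, -0.0, 0.001]
ft_force: [0.4, 0.6, 0.0]
gripper_width: 0.999
```

View pics/w4.png

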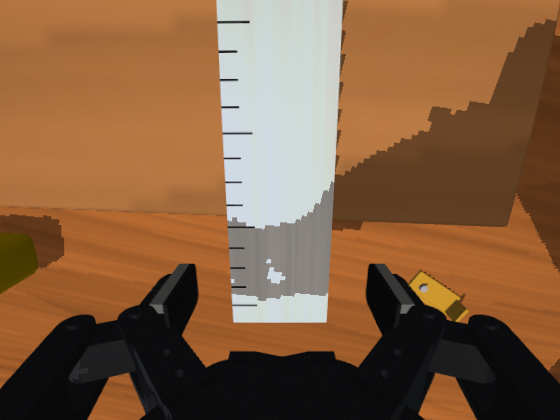

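The strip sits centred between the pads (cols 233–327 vs pads 195/368). Closing.

```bash
python3 -m handwheel '[[[0,0,-0.002],0],[[0,0,-0.002],0],[[0,0,-0.002],0],[[0,0,-0.002],0],[[0,0,-0.002],0],[[0,0,-0.002],0],[[0,0,-0.002],0]]' 30 40;  python3 -m handwheel '[[[0,0,-0.002],0],[[0,0,-0.005],0],[[0,0,-0.01],0],[[0,0,-0.016],0],[[0,0,-0.024],0],[[0,0,-0.03],0],[[0,0,-0.03],0]]'
python3 -c "
from h import *
p,d,m=shot('side'); q=p[150:290,190:376]; p,d,m=shot('wrist'); 
save('g1.png',np.hstack([cv2.resize(q,(560,420)),cv2.resize(p,(240,420))]))"
```

```text
time_s: 6.48
ee_pos: [0.446, 0.1289, 0.0723]
tcp_rot: [0.783, -0.622, 0.0, -0.001]
ft_force: [0.1, 0.5, 3.1]
gripper_width: 0.52
time_s: 7.07
ee_pos: [0.4466, 0.1291, 0.1034]
tcp_rot: [0.783, -0.623, 0.001, -0.001]
ft_force: [0.4, 0.6, -0.5]
gripper_width: 0.519
```

View pics/g1.png

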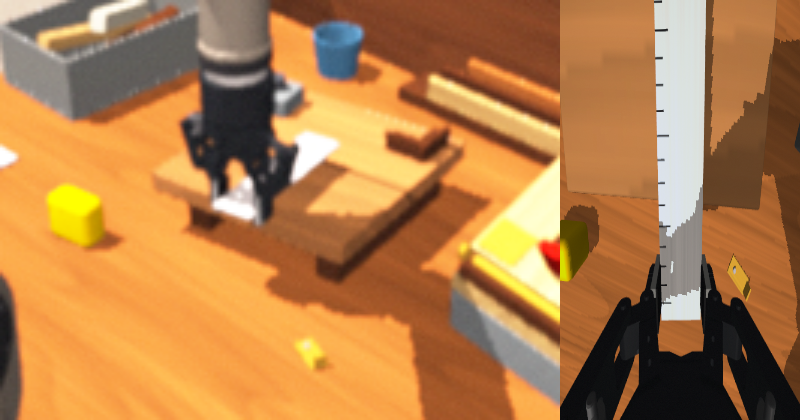

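The strip is held (opening 0.52 ≈ 44 mm). I'll lift it well clear and measure its pitch.

```bash
cat > pitch.py <<'E'
from h import *
p,d,m=shot('wrist'); C=cloud(d,m); hsv=cv2.cvtColor(p,cv2.COLOR_RGB2HSV); s=sense(); z=s['ee_pos'][2]
W=((hsv[...,1]<60)&(hsv[...,2]>90)&(d>0)&(abs(C[...,2]-z-.01)<.13)&(d<.4)).astype(np.uint8); W[:,:180]=0;W[:,400:]=0
K=cv2.connectedComponentsWithStats(W); i=1+K[2][1:,4].argmax(); P=C[K[1]==i]
c=P.mean(0); vv=np.linalg.svd(P-c,full_matrices=False)[2]; x=vv[0]*np.sign(vv[0][0]); n=vv[2]*np.sign(vv[2][2]); y=np.cross(n,x)
t=(P-c)@x; w=(P-c)@y; lo,hi=np.percentile(t,[.2,99.8]); wm=sum(np.percentile(w,[1,99]))/2
print(len(P),'pitch',np.degrees(np.arcsin(x[2])).round(2),'yaw',np.degrees(np.arctan2(x[1],x[0])).round(2),'roll',np.degrees(np.arcsin(y[2])).round(2),'len',(hi-lo).round(4),'near',(c+lo*x+wm*y).round(4),'far',(c+hi*x+wm*y).round(4))
print('tcp',s['ee_pos'].round(4),s['ft_force'].round(2),'yaw tool y',np.degrees(np.arctan2(*(-R.from_quat(s['tcp_rot']).as_matrix()[[1,0],1]))).round(2))
E
python3 -m handwheel '[[[0,0,-0.02],0],[[0,0,-0.05],0],[[0,0,-0.08],0],[[0,0,-0.11],0],[[0,0,-0.14],0],[[0,0,-0.16],0],[[0,0,-0.17],0],[[0,0,-0.17],0],[[0,0,-0.17],0]]'; python3 pitch.py
```

```text
time_s: 7.92
ee_pos: [0.4449, 0.1285, 0.2709]
tcp_rot: [0.783, -0.622, -0.0, 0.001]
ft_force: [0.1, 0.4, -1.2]
gripper_width: 0.524
33539 pitch -0.96 yaw 13.36 roll 0.03 len 0.1398 near [0.4263 0.1235 0.2816] far [0.5623 0.1558 0.2793]
tcp [0.4444 0.1283 0.2701] [-0.84 -0.17 -1.27] yaw tool y 13.01
```

The strip is level, yaw 13.4°. Carry it to above the rail, turned to -7.8°.

```bash
python3 -m handwheel '[[[0.008,-0.001,0],0],[[0.024,-0.004,0],1],[[0.046,-0.007,0],3],[[0.071,-0.011,0],5],[[0.096,-0.015,0],7],[[0.121,-0.019,0],9],[[0.146,-0.023,0],11],[[0.171,-0.027,0],13],[[0.196,-0.031,0],15],[[0.221,-0.035,0],17],[[0.246,-0.039,0],19],[[0.271,-0.043,0],20.8],[[0.295,-0.047,0],20.8],[[0.313,-0.050,0],20.8],[[0.325,-0.052,0],20.8],[[0.332,-0.053,0],20.8],[[0.332,-0.053,0],20.8],[[0.332,-0.053,0],20.8]]'; python3 pitch.py
cat > rail.py <<'E'
from h import *
p,d,m=load('wrist'); C=cloud(d,m); hsv=cv2.cvtColor(p,cv2.COLOR_RGB2HSV)
save('w_r.png',p)
E
python3 rail.py
```

```text
time_s: 9.47
ee_pos: [0.5714, -0.1826, 0.2713]
tcp_rot: [-0.657, 0.754, 0.001, -0.0]
ft_force: [-0.7, -0.5, -0.3]
gripper_width: 0.52
33678 pitch -1.44 yaw -7.49 roll 0.0 len 0.1399 near [ 0.5525 -0.1806  0.2824] far [ 0.6912 -0.1988  0.2789]
tcp [ 0.5715 -0.1818  0.2715] [ 0.16  0.28 -1.62] yaw tool y -7.74
```

View pics/w_r.png

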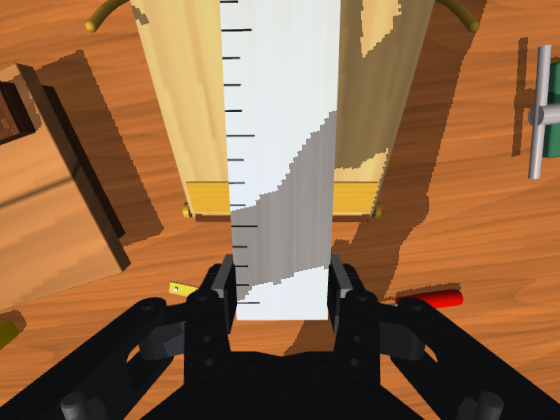

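```bash
cat > m3.py <<'E'
from h import *
p,d,m=load('wrist'); C=cloud(d,m)
# flap plane in wrist view
hsv=cv2.cvtColor(p,cv2.COLOR_RGB2HSV)
u=np.array([.884,-.121,.452]); n=np.array([-.447,.0615,.892]); n/=np.linalg.norm(n); y=np.cross(n,u)
rest=np.array([.650,-.194,.187])
Q=(C-rest); h=Q@n; S=(abs(h+.0315)<.006)&(d>0)&(C[...,2]>.07)
P=C[S]; c=P.mean(0); nn=np.linalg.svd(P-c,full_matrices=False)[2][2]; nn*=np.sign(nn[2])
print('wrist flap',len(P),'slope',np.arccos(nn[2]).round(4),'az',np.degrees(np.arctan2(-nn[1],-nn[0])).round(2),'h',np.median(h[S]).round(4))
s=Q[S]@u; w=Q[S]@y; print('s',np.percentile(s,[.5,99.5]).round(4))
for a in np.arange(-.08,.08,.02):
    k=(s>a)&(s<a+.01)
    if k.sum()>50: print(a.round(3),(w[k].min()*1000).round(1),(w[k].max()*1000).round(1),'mid',((w[k].min()+w[k].max())*500).round(1))
# initial side picture of strip (file replaced: use png)
_,d,m=load('side'); p=cv2.cvtColor(cv2.imread('pics/side0.png'),cv2.COLOR_BGR2RGB); hsv=cv2.cvtColor(p,cv2.COLOR_RGB2HSV)
W=((hsv[...,1]<90)&(hsv[...,2]>140)).astype(np.uint8); l=cv2.connectedComponents(W)[1]; M=l==l[207,294]
v,uu=np.nonzero(M); K=np.array([[m['fx'],0,m['cx']],[0,m['fy'],m['cy']],[0,0,1.]])
a=pts(m,np.c_[uu,v],np.ones(len(v)))-np.array(m['eye']); e=np.array(m['eye']); X=e+a*((.083-e[2])/a[:,2])[:,None]
print('side strip',len(v),cv2.minAreaRect((X[:,:2]*1000).astype(np.float32)))
E
python3 m3.py
```

```text
wrist flap 30717 slope 0.4703 az -8.05 h -0.0301
s [-0.1848  0.0685]
-0.08 -99.4 99.6 mid 0.1
-0.06 -99.3 99.3 mid -0.0
-0.04 -99.6 100.4 mid 0.4
-0.02 -100.0 100.4 mid 0.2
0.0 -99.8 100.2 mid 0.2
0.02 -100.0 99.8 mid -0.1
0.04 -99.9 99.9 mid 0.0
0.06 -105.9 105.1 mid -0.4
side strip 466 ((584.4901733398438, 161.1609649658203), (191.78280639648438, 53.68211364746094), 13.068209648132324)
```

Lateral centring over the flap agrees within 0.5 mm, and slope ≈0.470. I'll lower until the far end touches the rail.

```bash
python3 -m handwheel '[[[0,-0.003,0.01],0],[[0,-0.006,0.022],0],[[0,-0.006,0.032],0],[[0,-0.006,0.038],0],[[0,-0.006,0.042],0],[[0,-0.006,0.044],0],[[0,-0.006,0.044],0]]' - 25; python3 -m handwheel '[[[0,0,0.002],0],[[0,0,0.005],0],[[0,0,0.008],0],[[0,0,0.011],0],[[0,-0.001,0.015],0],[[0,-0.001,0.015],0]]'; python3 pitch.py
```

```text
time_s: 10.1
ee_pos: [0.5774, -0.1836, 0.2273]
tcp_rot: [-0.657, 0.754, 0.0, -0.0]
ft_force: [-0.0, -0.4, -0.6]
gripper_width: 0.522
time_s: 10.6
ee_pos: [0.5785, -0.1838, 0.2122]
tcp_rot: [-0.657, 0.754, 0.0, -0.0]
ft_force: [-0.9, -0.2, 0.7]
gripper_width: 0.52
35149 pitch 4.12 yaw -7.57 roll 0.03 len 0.1365 near [ 0.5595 -0.1817  0.2212] far [ 0.6944 -0.1996  0.231 ]
tcp [ 0.5785 -0.1838  0.2125] [-2.5   0.76  0.74] yaw tool y -7.8
```

The strip pivots in the grip as planned. Continuing along the arc.

```bash
python3 -m handwheel '[[[0,-0.0005,0.006],0],[[0,-0.001,0.012],0],[[0,-0.0015,0.018],0],[[0,-0.003,0.025],0],[[0,-0.0045,0.032],0],[[0,-0.0065,0.039],0],[[0,-0.0087,0.045],0],[[0,-0.0087,0.045],0]]'; python3 pitch.py
```

```text
time_s: 11.32
ee_pos: [0.5869, -0.1847, 0.166]
tcp_rot: [-0.657, 0.754, 0.001, -0.001]
ft_force: [-1.4, 0.7, 0.5]
gripper_width: 0.521
40976 pitch 21.14 yaw -7.73 roll -0.07 len 0.13 near [ 0.5709 -0.1831  0.1698] far [ 0.691  -0.1994  0.2167]
tcp [ 0.5868 -0.1849  0.1667] [-2.27  0.22  0.96] yaw tool y -7.8
```

```bash
python3 -m handwheel '[[[0,-0.002,0.005],0],[[0,-0.004,0.010],0],[[0,-0.006,0.013],0],[[0,-0.007,0.015],0],[[0,-0.007,0.015],0]]'; python3 pitch.py; python3 -m handwheel '[[[0,0,0.001],0],[[0,0,0.002],0],[[0,0,0.002],0]]'; python3 pitch.py
```

```text
time_s: 11.78
ee_pos: [0.5942, -0.186, 0.1522]
tcp_rot: [-0.657, 0.754, 0.0, -0.0]
ft_force: [-2.1, 0.2, 0.3]
gripper_width: 0.522
44072 pitch 26.82 yaw -7.82 roll -0.15 len 0.1304 near [ 0.5793 -0.1844  0.1545] far [ 0.6946 -0.2003  0.2134]
tcp [ 0.5942 -0.186   0.1525] [-1.69 -0.47  1.5 ] yaw tool y -7.8
time_s: 12.08
ee_pos: [0.5947, -0.1861, 0.1516]
tcp_rot: [-0.657, 0.754, -0.0, 0.0]
ft_force: [-1.9, 0.7, 2.5]
gripper_width: 0.525
44271 pitch 27.1 yaw -7.8 roll -0.1 len 0.1305 near [ 0.5798 -0.1846  0.1538] far [ 0.6949 -0.2003  0.2133]
tcp [ 0.5947 -0.1861  0.1516] [-1.19  0.93  4.17] yaw tool y -7.8
```

```bash
python3 -c "
from h import *
p,d,m=shot('side'); p2,_,_=shot('scene')
save('p1.png',np.hstack([cv2.resize(p[180:270,340:460],(480,360),interpolation=cv2.INTER_CUBIC),cv2.resize(p2[215:305,120:200],(320,360),interpolation=cv2.INTER_CUBIC)]))"
```

```text
(no output)
```

View pics/p1.png

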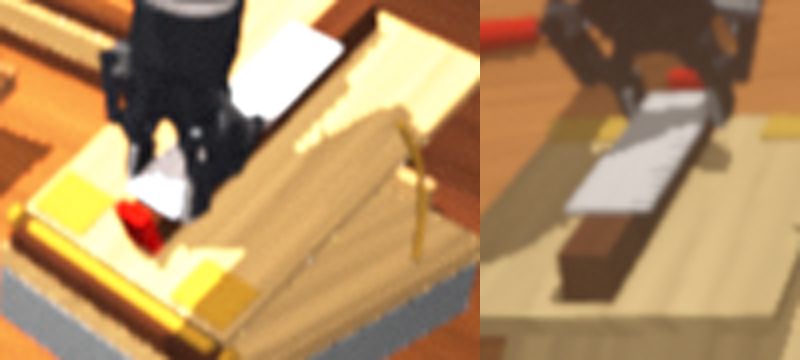

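The strip lies flat on the rail at 27.1°, with its lower end a little above the red stop (pixel ~(140,225) left panel). I'll slide it down the slope gently, feeling for the stop.

```bash
python3 -m handwheel '[[[0,0.0009,0.0],0],[[0,0.0018,0.0005],0],[[0,0.0027,0.0009],0],[[0,0.0036,0.0014],0],[[0,0.0036,0.0014],0]]'; python3 pitch.py;python3 -m handwheel '[[[0,0.0009,0.0005],0],[[0,0.0018,0.0009],0],[[0,0.0018,0.0009],0]]'; python3 pitch.py
cat > gap.py <<'E'
from h import *
u=np.array([.884,-.1215,.4525]);u/=np.linalg.norm(u);n=np.array([-.4485,.0615,.8917]);y=np.cross(n,u);rest=np.array([.650,-.194,.188])
for nm in('scene','side'):
    p,d,m=shot(nm); C=cloud(d,m); Q=C-rest; h=Q@n; s=Q@u; w=Q@y; hsv=cv2.cvtColor(p,cv2.COLOR_RGB2HSV)
    S=(abs(w)<.008)&(d>0)&(abs(h)<.012)&(abs(s)<.2)
    wh=S&(hsv[...,1]<90)&(hsv[...,2]>90)&(s<.13); dk=S&~wh&(hsv[...,2]<140)&(s>.05)
    print(nm,'strip s',np.percentile(s[wh],[1,99]).round(4),'rail',np.percentile(s[dk],[2,99]).round(4),'h strip',np.median(h[wh]).round(4),'h rail',np.median(h[dk]).round(4))
E
python3 gap.py
```

```text
time_s: 12.65
ee_pos: [0.5907, -0.1855, 0.1496]
tcp_rot: [-0.657, 0.754, -0.0, 0.0]
ft_force: [-0.8, -0.7, 3.8]
gripper_width: 0.519
44306 pitch 27.1 yaw -7.82 roll -0.2 len 0.1306 near [ 0.5757 -0.1839  0.1517] far [ 0.6909 -0.1997  0.2112]
tcp [ 0.5907 -0.1855  0.1495] [-1.68  0.71  5.05] yaw tool y -7.8
time_s: 12.95
ee_pos: [0.5889, -0.1853, 0.1486]
tcp_rot: [-0.657, 0.754, -0.0, 0.0]
ft_force: [-0.7, 0.4, 4.3]
gripper_width: 0.52
44305 pitch 27.11 yaw -7.84 roll -0.1 len 0.1306 near [ 0.5739 -0.1837  0.1507] far [ 0.689  -0.1995  0.2103]
tcp [ 0.5889 -0.1853  0.1486] [-1.03  0.55  4.37] yaw tool y -7.8
scene strip s [-0.0845  0.095 ] rail [0.0987 0.1503] h strip 0.0016 h rail -0.0024Traceback (most recent call last):
  File "gap.py", line 7, in <module>
    print(nm,'strip s',np.percentile(s[wh],[1,99]).round(4),'rail',np.percentile(s[dk],[2,99]).round(4),'h strip',np.median(h[wh]).round(4),'h rail',np.median(h[dk]).round(4))
                                                                   ~~~~~~~~~~~~~^^^^^^^^^^^^^^
    return _quantile_unchecked(
        a, q, axis, out, overwrite_input, method, keepdims, weights)
    return _ureduce(a,
                    func=_quantile_ureduce_func,
    ...<5 lines>...
                    overwrite_input=overwrite_input,
                    method=method)
    r = func(a, **kwargs)
    result = _quantile(arr,
                       quantiles=q,
    ...<2 lines>...
                       out=out,
                       weights=wgt)
    slices_having_nans = np.isnan(arr[-1, ...])
                                  ~~~^^^^^^^^^
IndexError: index -1 is out of bounds for axis 0 with size 0
```

Relative to the rail's top end, the strip is about 5 mm above the stop. A few more small steps.

```bash
python3 -m handwheel '[[[0,0.0009,0.0003],0],[[0,0.0018,0.0007],0],[[0,0.0027,0.0012],0],[[0,0.0027,0.0012],0]]'; python3 -m handwheel '[[[0,0.0005,0.0002],0],[[0,0.0009,0.0004],0],[[0,0.0009,0.0004],0]]';python3 -m handwheel '[[[0,0.0005,0.0002],0],[[0,0.0009,0.0004],0],[[0,0.0009,0.0004],0]]';python3 pitch.py; sed -i "s/('scene','side')/('scene',)/" gap.py; python3 gap.py
```

```text
time_s: 13.43
ee_pos: [0.5859, -0.1848, 0.1471]
tcp_rot: [-0.657, 0.754, 0.0, -0.0]
ft_force: [-0.1, 0.1, 3.5]
gripper_width: 0.514
time_s: 13.68
ee_pos: [0.5855, -0.1848, 0.1469]
tcp_rot: [-0.657, 0.754, -0.0, 0.0]
ft_force: [0.2, -0.0, 3.2]
gripper_width: 0.518
time_s: 13.93
ee_pos: [0.5855, -0.1847, 0.1469]
tcp_rot: [-0.657, 0.753, -0.001, 0.001]
ft_force: [2.7, -0.4, 2.7]
gripper_width: 0.52
44104 pitch 27.11 yaw -7.84 roll -0.11 len 0.1304 near [ 0.5705 -0.1831  0.149 ] far [ 0.6856 -0.199   0.2085]
tcp [ 0.5855 -0.1847  0.1469] [ 4.03 -0.96  2.53] yaw tool y -7.78
scene strip s [-0.092   0.0903] rail [0.0942 0.1508] h strip 0.0014 h rail -0.0024
```

The TCP has stalled and Fx is rising, so the lower end is against the stop (far end 60 mm from the rail's top, as expected). I'll relax the push and open.

```bash
python3 -m handwheel '[[[0,-0.0012,-0.0008],0],[[0,-0.0012,-0.0008],0],[[0,-0.0012,-0.0008],0]]'; python3 -m handwheel '[[[0,0,0],0],[[0,0,0],0],[[0,0,0],0],[[0,0,0],0],[[0,0,0],0],[[0,0,0],0]]' 90; python3 pitch.py; python3 -m handwheel '[[[0,0,-0.004],0],[[0,0,-0.012],0],[[0,0,-0.03],0],[[0,0.0,-0.06],0],[[0,0,-0.09],0],[[0,0.0,-0.12],0],[[0,0.01,-0.14],0],[[0,0.02,-0.14],0],[[0,0.02,-0.14],0]]'; python3 gap.py; python3 -c "
from h import *
q,d,m=shot('wrist'); p,d,m=shot('side'); p2,_,_=load('scene'); p2,_,_=shot('scene')
save('p2.png',np.hstack([cv2.resize(p[160:270,330:470],(420,330),interpolation=cv2.INTER_CUBIC),cv2.resize(p2[215:305,120:200],(290,330),interpolation=cv2.INTER_CUBIC)])); save('w5.png',q)"
```

```text
time_s: 14.28
ee_pos: [0.5854, -0.1847, 0.1471]
tcp_rot: [-0.657, 0.754, 0.0, -0.0]
ft_force: [0.8, -0.5, 2.3]
gripper_width: 0.523
time_s: 14.78
ee_pos: [0.5854, -0.1847, 0.1472]
tcp_rot: [-0.657, 0.754, 0.0, -0.0]
ft_force: [-0.4, -0.7, -1.0]
gripper_width: 0.904
44106 pitch 27.1 yaw -7.87 roll -0.08 len 0.13 near [ 0.571  -0.1831  0.1492] far [ 0.6857 -0.199   0.2085]
tcp [ 0.5855 -0.1848  0.1472] [ 0.02 -1.09 -0.38] yaw tool y -7.8
time_s: 15.58
ee_pos: [0.5649, -0.1828, 0.2895]
tcp_rot: [-0.657, 0.754, -0.001, 0.001]
ft_force: [0.3, 0.6, -0.6]
gripper_width: 0.897
scene strip s [-0.09    0.0891] rail [0.0926 0.1512] h strip 0.0015 h rail -0.0024
```

View pics/p2.png

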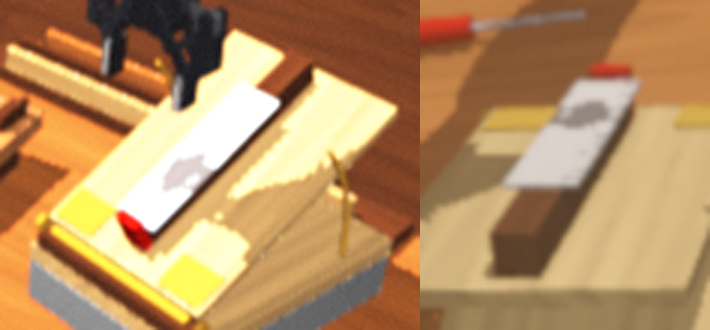

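View pics/w5.png

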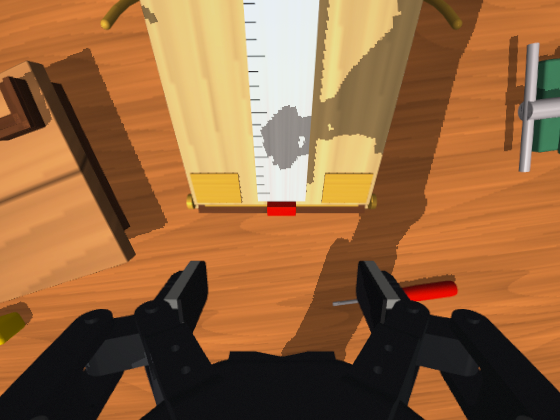

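The strip lies on the rail against the red stop (pixel (281,208)), with the strip's lower end centred on it (cols 259–306). The gripper is clear, so I'm handing in.

```bash
python3 -c "
from station import close_job; print(close_job())"
```

```text
the job is handed in; nothing more can be done
None
```

The straightedge is seated on the flap's rail against the red stop, and I handed the job in at about 16 s of the 64 s allowed.

- **Slide:** I pressed the smaller strip (the one on the board) flat with about 9 N and slid it towards the robot until it overhung the front edge by about 49 mm.
- **Pinch and lift:** I pinched that end by its long sides and lifted it off level.
- **Tilt and set down:** The moves cannot tilt the tool. I touched the strip's far end to the rail and lowered the gripped end, so the strip turned in the grip to the slope. I then slid it down until it met the stop.
- **Release:** I let go only once it was resting there.

**Last checks:**
- The strip measures 27.1° against the flap's 26.9° (0.470 rad measured before placing, not re-measured afterwards).
- It is centred on the rail and stop to about 1 mm.
- Its far end is 60–62 mm below the rail's top end, where 60 mm is expected when seated.
- It did not move noticeably on release, and the gripper was clear.
- The other things in the last pictures looked unmoved. I checked that by eye only and did not measure it.

**Disagreement:** The fixed cameras placed the strip about 4 mm nearer the robot than the wrist camera did. I therefore set the final position by contact with the stop and by measuring from the rail's top end.

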